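# Hold a full motor holder over the scale while its dial is zeroed on the dish

### The job

Gently set the empty steel dish flat and centred on the round pan of the spring scale and let go of it, without driving the pan down to its stop. Then pick up the black motor holder by its blue grip, carry it over the red bin, and stop with it upright over the dish, centred and lined up so that it would go straight down into it, its underside about one centimetre above the dish's rim and touching nothing, so that the dial can be zeroed on the dish alone. Finish while still holding it there, and leave the bin, the oil bottle and the screwdriver where they are.

Things in the scene. Friction and masses are not known exactly. Their poses are not given: they have to be found in the camera images.
- scale: white mechanical spring scale standing on the desk, 160 (x) x 130 (y) mm, housing 78 mm high; origin at the middle of its underside, its slanted round dial faces its own -x; it does not move. Its round steel pan (128 mm across) stands above the housing, 25 mm towards the scale's +x
- pan_center (a point): centre of the flat top face of the scale's round steel pan, 106 mm above the desk when unloaded; the pan is 64 mm in radius and moves straight down
- scale_pan (a joint): how far the sprung pan has sunk, in m: 0 unloaded, spring 420 N/m (0.42 N for each mm, so the dish alone sinks it about 3 to 5 mm and dish plus holder about 10 mm), stop at 0.018
- dish: open rectangular stainless-steel dish, loose, 104 (x) x 52 (y) x 24 (z) mm outside, 99 x 47 mm inside, wall 2.5 mm, about 0.16 kg; origin at the centre of its underside, z up, x along its length; grip it across its 52 mm width from above
- dish_rim (a point): centre of the dish's open mouth, at the height of its rim, 24 mm above its underside; its axes are the dish's
- holder: black motor holder, loose, 89 (x) x 37 (y) mm block 20 mm high, twelve small gear motors standing in its ends (tops 42 mm up, none within 19 mm of the middle along x), 0.26 kg; origin at the centre of its underside, z up, x along its length. Blue grip: upright blade in the middle, 12 mm thick (y), 26 mm long (x), 26 to 64 mm above the underside; take it across its thickness from above
- bin: red open-fronted parts bin with loose motors, 188 (x) x 126 (y) x 79 (z) mm, loose and light, standing between the holder and the scale; origin at the centre of its underside, open front towards its -x; must stay put
- oil_bottle: white dropper bottle with a green cap, 30 mm across, 78 mm high, standing loose; origin at the centre of its underside; must stay put
- driver: small screwdriver with a yellow handle, 133 mm long (y), 16 mm high, lying loose; origin under its middle; must stay put

How it is judged:
By the outcome, as a careful person would: the job done as asked, in the order asked, and still so for the second after the job is handed in, while the arm keeps its last pose, push and grip.
It also fails if it takes over 64 s, if anything falls off the work surface, if the arm or the gripper's body presses on something with over 40 N, if the wrist force passes 120 N, or if a joint passes its speed limit or range.

### The arm

A 6-joint arm with a two-finger parallel gripper is mounted at the origin on a cart in front of the work surface, level with it; the furniture and walls round the work are solid. World frame = base frame: x ahead of the robot, y to its left, z up, the work surface at z = 0. Lengths are in mm, angles in rad, forces in N, time in s.
With the tool pointing down it reaches from about 300 to 775 mm from the base axis. Payload 14.6 kg.
Tool frame: the origin (TCP) lies midway between the tips of the shut fingers; the grasp point (between the pads) lies behind it (manip.grip_depth is the z of the grasp point in the tool frame, in mm); z points along the fingers, y is the line along which they close (so a half turn about z gives the same grasp; the last joint's range is limited). The gripper opens to 94 mm and grips with 3 to 60 N. Pads are 16 mm wide; open, the fingers measure 119 mm over their backs; the gripper's body (75 mm by 177 mm) begins 78 mm behind the grasp point.
Start: joints at [1.17, 0.3, 1.521, -0, 1.321, -0.067], TCP at [180.197, 519.633, 205.446] pointing down, gripper open.
Joint ranges: [-3.03, 3.03], [-0.79, 2.21], [0.23, 2.52], [-1.04, 4.18], [0, 3.07], [-2.55, 2.55]. Speed limits (rad/s): [2.22, 2.22, 2.57, 3.14, 3.14, 3.14].

### API

Orientations are given as [roll, pitch, yaw] about the fixed x, y, z axes, in that order (R = Rz(yaw) Ry(pitch) Rx(roll)).
In Python, from cell import manip gives the robot as it stands.
- The arm moves only by the shell command python3 -m creep 'ROWS' [OPENING] [FORCE]. ROWS is a JSON object whose key "offsets" holds a list of rows, 1 to 5 of them, each of 6 numbers: dx, dy, dz in fractions of the full range, 1 being 0.5 m, then a rotation vector rx, ry, rz in parts of the range, where 1.0 means 2 pi rad; each row is the pose to reach, as a shift and turn from the pose commanded when the command began, along the tool's axes at that moment; what a row does not reach only later rows make up. A row lasts 1/10 s, in which the tool goes at most 50 mm and 0.15 rad, less where a joint would pass 70% of its speed; a pose out of reach is approached as far as the arm can. OPENING is the finger opening in mm, set as the command begins (- or left out keeps the last). The fingers move at their own pace and stop on an object; FORCE is the grip in N (left out, the last holds). Time passes only in rows, so rows that do not move let the fingers close. It prints the time, the measured TCP pose, the force, the opening and the grip force at its end. No shift or turn number may pass 1 either way. Input that does not fit is refused with a message, and nothing moves.
- manip.read_state(): the state, without advancing time (a new reading comes with each control period).
- manip.camera(name): name is "scene" or "top" or "wrist"; returns (picture, depth): 400x640x3 uint8, red, green, blue; 400x640 float32, mm along the optical axis (not along the pixel's ray), 0 where there is no reading.
- manip.camera_info(name): a dict with "K" (3x3 intrinsics, pixels), "rvec" (rotation vector, rad) and "tvec" (3), from world to camera coordinates, as OpenCV has them; the wrist camera has in their place "mount" (4x4, takes a point from camera to tool coordinates, whose origin is the TCP and whose axes are the flange's). Camera axes: x right, y down, z forward; pixel columns grow to the right and rows downward; lengths in mm; the calibration is good to about 2 mm. A picture is of the moment at which its call begins: read the wrist's pose just before it. camera_info takes no time and is no camera call.
- manip.sign_off(): hands the job in; it is judged then, once.
The state is a dict: "clock": time; "joints": joint angles; "qd": joint speeds; "effort": joint torques, N m; "eef_pos": TCP position; "eef_rot": TCP orientation; "wrist_force": force on the tool from outside, world axes, zero at the start; "moment": the same for the moment, N m; "finger_gap": finger opening in mm; "finger_force": force on a finger pad.
Only numpy, scipy, OpenCV 4.12 (cv2) and the standard library are available. Lean on these libraries where they do the work, as an engineer would, in place of code of your own. Each camera call takes 0.05 s, during which the arm holds its last target. There are 200 camera calls.

## Working session

There is one attempt and no reset: what is moved stays moved. The work goes in short steps, Python scripts to look and compute and a shell command to move; the robot and the scene stay as the last step left them, time stands still between calls to the robot, and variables do not carry over. Pictures are saved under pics/ and viewed, at most 12 in all, crops included, and the job is handed in when it is done.

```bash
ls; mkdir -p pics; python3 - <<'E'
from cell import manip
import cv2,numpy as np
print(manip.grip_depth, manip.read_state())
for n in("top","scene"):
    p,d=manip.camera(n); cv2.imwrite(f"pics/{n}0.png",p[:,:,::-1]); np.save(f"pics/{n}0.npy",d)
    print(n,manip.camera_info(n))
print(manip.camera_info("wrist"))
E
```

```text
pics
-18.8 {'clock': 0.0, 'joints': array([ 1.17040503e+00,  3.00474622e-01,  1.52158933e+00,  3.69656106e-05,
        1.32072636e+00, -6.66026668e-02]), 'qd': array([-0.00127746, -0.00058701,  0.00080756, -0.00157004, -0.00127311,
       -0.00015026]), 'effort': array([ 6.70731351e-04, -5.31808555e+01, -3.52729261e+01,  7.08063575e-02,
        2.44707201e-02, -1.22315214e-04]), 'eef_pos': array([180.08196198, 519.39394726, 204.88091799]), 'eef_rot': array([-3.14040003e+00, -1.15433638e-04,  2.80779478e+00]), 'wrist_force': array([ 0.00835048, -0.43666515, -1.24609512]), 'moment': array([-0.00562622, -0.03091929,  0.04457687]), 'finger_force': 0.0, 'finger_gap': 94.15407951690233}
top {'K': array([[492.15364954,   0.        , 319.43351331],
       [  0.        , 492.15364954, 205.86190873],
       [  0.        ,   0.        ,   1.        ]]), 'rvec': array([ 2.12845899, -2.19301697,  0.10574216]), 'tvec': array([  27.45648978,  560.84539811, 1435.37107277])}
scene {'K': array([[367.17079595,   0.        , 314.89290492],
       [  0.        , 367.17079595, 199.24654257],
       [  0.        ,   0.        ,   1.        ]]), 'rvec': array([ 1.40394145,  1.99950435, -1.00660234]), 'tvec': array([ 206.62547482, -238.7182456 , 1569.28331141])}
{'K': array([[326.02983857,   0.        , 316.60210133],
       [  0.        , 326.02983857, 200.3381607 ],
       [  0.        ,   0.        ,   1.        ]]), 'mount': array([[-3.76395861e-04, -9.73528847e-01, -2.28563868e-01,
         6.60044215e+01],
       [ 9.99999315e-01, -6.19754776e-04,  9.92954621e-04,
        -1.73456556e-01],
       [-1.10832352e-03, -2.28563338e-01,  9.73528414e-01,
        -1.79132624e+02],
       [ 0.00000000e+00,  0.00000000e+00,  0.00000000e+00,
         1.00000000e+00]])}
```

View pics/top0.png

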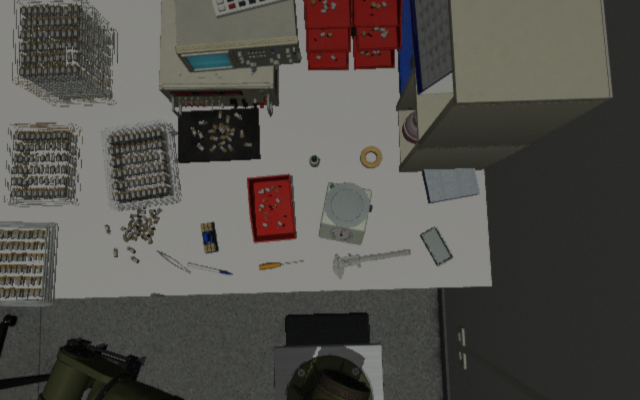

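View pics/scene0.png

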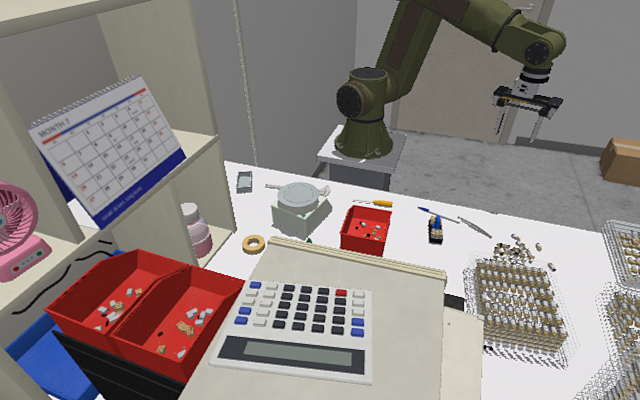

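The top view shows the dish at about (436,246), scale pan (347,204), bin (271,208), holder (208,237), driver (280,265) and bottle (314,160). I'll enlarge these and compute coordinates.

```bash
cat > h.py <<'E'
import numpy as np,cv2
from cell import manip
from scipy.spatial.transform import Rotation as Ro
def campose(n,st=None):
    i=manip.camera_info(n);K=i["K"]
    if n=="wrist":
        T=np.eye(4);T[:3,:3]=Ro.from_euler("xyz",st["eef_rot"]).as_matrix();T[:3,3]=st["eef_pos"]
        return K,T@i["mount"]
    T=np.eye(4);T[:3,:3]=cv2.Rodrigues(i["rvec"])[0];T[:3,3]=i["tvec"];return K,np.linalg.inv(T)
def cloud(d,K,T):
    v,u=np.mgrid[:d.shape[0],:d.shape[1]]
    P=np.stack([(u-K[0,2])/K[0,0]*d,(v-K[1,2])/K[1,1]*d,d],-1)
    return P@T[:3,:3].T+T[:3,3]
def atz(u,v,z,K,T):
    r=T[:3,:3]@np.array([(u-K[0,2])/K[0,0],(v-K[1,2])/K[1,1],1]);return T[:3,3]+r*(z-T[2,3])/r[2]
def totool(st,dw):  # world vector -> tool axes
    return Ro.from_euler("xyz",st["eef_rot"]).as_matrix().T@np.array(dw)
E
python3 - <<'E'
from h import *
p=cv2.imread("pics/top0.png");d=np.load("pics/top0.npy");K,T=campose("top");P=cloud(d,K,T)
for n,u,v in[("desk",390,215),("dish",436,246),("pan",349,204),("holder",208,237),("bin",271,208),("binrim",251,210),("driver",272,265),("bottle",314,160)]: print(n,P[v,u].round(),atz(u,v,0,K,T).round())
cv2.imwrite("pics/topc.png",cv2.resize(p[150:285,190:460],None,fx=2.95,fy=2.95,interpolation=cv2.INTER_CUBIC))
def reg(n,x0,x1,y0,y1,z0,z1):
    m=(P[...,0]>x0)&(P[...,0]<x1)&(P[...,1]>y0)&(P[...,1]<y1)&(P[...,2]>z0)&(P[...,2]<z1)
    q=P[m];r=cv2.minAreaRect(q[:,:2].astype(np.float32));print(n,m.sum(),r,q.min(0).round(),q.max(0).round())
c=P[246,436];reg("dish",c[0]-80,c[0]+80,c[1]-80,c[1]+80,10,40)
c=P[204,349];reg("pan",c[0]-80,c[0]+80,c[1]-80,c[1]+80,95,125)
c=P[237,208];reg("hold",c[0]-80,c[0]+80,c[1]-60,c[1]+60,10,80)
c=P[208,271];reg("bin",c[0]-130,c[0]+130,c[1]-72,c[1]+80,30,100)
E
```

```text
desk [ 530. -201.    4.] [ 530. -202.    0.]
dish [ 433. -336.   -3.] [ 433. -336.    0.]
pan [556. -73. 109.] [568. -79.   0.]
holder [477. 339.  53.] [480. 351.   0.]
bin [563. 158.  -0.] [563. 158.   0.]
binrim [551. 209.  71.] [558. 219.   0.]
driver [391. 157.  13.] [390. 159.   0.]
bottle [693.  22.  69.] [707.  23.   0.]
dish 177 ((432.97662353515625, -324.056640625), (111.92448425292969, 78.84162902832031), 21.751251220703125) [ 376. -379.   10.] [ 489. -267.   33.]
pan 1581 ((556.5977172851562, -68.12916564941406), (124.6150894165039, 126.08653259277344), 88.25836181640625) [ 493. -130.   96.] [620.  -5. 114.]
hold 386 ((463.9600830078125, 351.1936340332031), (116.99933624267578, 105.3871841430664), 6.9115190505981445) [400. 292.  10.] [524. 397.  66.]
bin 581 ((557.3146362304688, 151.48973083496094), (188.71070861816406, 126.04451751708984), 3.7147929668426514) [460.  86.  30.] [654. 219.  83.]
```

View pics/topc.png

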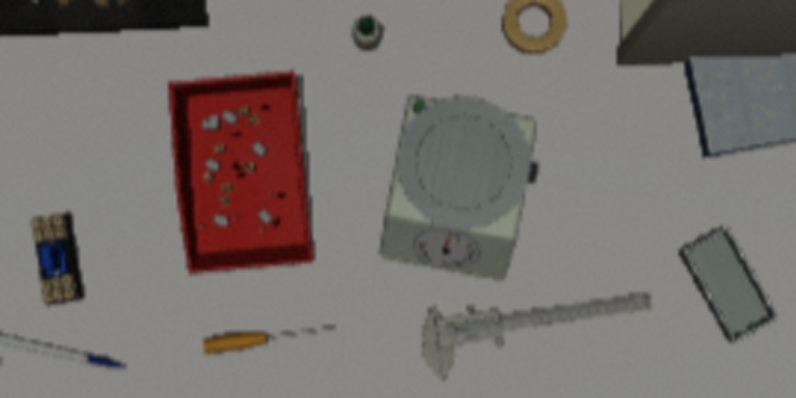

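```bash
cat >> h.py <<'E'
def plan(wps,start=None):
    """print tool-axis rows for a chain of (x,y,z,yaw) tool-down waypoints"""
    st=manip.read_state();p=np.array(st["eef_pos"]);R=Ro.from_euler("xyz",st["eef_rot"])
    if start is not None: p=np.array(start[:3]);R=Ro.from_euler("xyz",[np.pi,0,start[3]])
    for x,y,z,w in wps:
        R1=Ro.from_euler("xyz",[np.pi,0,w]);q=np.array([x,y,z])
        print((R.inv().apply(q-p)).round(1),(R.inv()*R1).as_rotvec().round(4),"dist",np.linalg.norm(q-p).round());p,R=q,R1
E
python3 - <<'E'
from h import *
K,T=campose("top")
c=[atz(190+u/2.95,150+v/2.95,24,K,T) for u,v in((720,228),(774,318),(733,340),(680,250))]
print(np.round(c),np.mean(c,0)); L=(c[0]+c[3]-c[1]-c[2]);print("yaw",np.arctan2(L[1],L[0]))
plan([(340,360,240,2.2),(450,150,240,1.6),(450,-90,240,1.0),(445,-330,230,.56)])
E
```

```text
[[ 488. -328.   24.]
 [ 396. -377.   24.]
 [ 376. -334.   24.]
 [ 467. -286.   24.]] [ 431.60077878 -331.25536412   24.        ]
yaw 0.48807655189352905
[-203.3  -98.3  -34.9] [-9.000e-04  2.000e-04  6.078e-01] dist 228.0
[-234.5  -34.7   -0. ] [ 0.  -0.   0.6] dist 237.0
[-239.9   -7.    -0. ] [-0.  -0.   0.6] dist 240.0
[-204.7  125.5   10. ] [-0.   -0.    0.44] dist 240.0
```

The rows are not in the units I measure in: shifts go in shares of 0.5 m and turns go in shares of 2 pi rad. I convert before sending: -203 mm / 500 = -0.406, -160 mm / 500 = -0.32, 0.608 rad / 6.2832 = 0.0968.

```bash
python3 -m creep '{"offsets":[[-0.08, -0.04, -0.014, 0, 0, 0.0191], [-0.16, -0.08, -0.028, 0, 0, 0.0382], [-0.24, -0.12, -0.042, 0, 0, 0.0573], [-0.32, -0.16, -0.056, 0, 0, 0.0764], [-0.406, -0.196, -0.07, 0, 0, 0.0968]]}' 94 10
python3 -m creep '{"offsets":[[-0.094, -0.014, 0, 0, 0, 0.0191], [-0.188, -0.028, 0, 0, 0, 0.0382], [-0.282, -0.042, 0, 0, 0, 0.0573], [-0.376, -0.056, 0, 0, 0, 0.0764], [-0.468, -0.07, 0, 0, 0, 0.0955]]}'
python3 -m creep '{"offsets":[[-0.096, -0.002, 0, 0, 0, 0.0191], [-0.192, -0.006, 0, 0, 0, 0.0382], [-0.288, -0.008, 0, 0, 0, 0.0573], [-0.384, -0.012, 0, 0, 0, 0.0764], [-0.48, -0.014, 0, 0, 0, 0.0955]]}'
python3 -m creep '{"offsets":[[-0.082, 0.05, 0.004, 0, 0, 0.0159], [-0.164, 0.1, 0.008, 0, 0, 0.0318], [-0.246, 0.15, 0.012, 0, 0, 0.0477], [-0.328, 0.2, 0.016, 0, 0, 0.0637], [-0.41, 0.25, 0.02, 0, 0, 0.0812]]}'
python3 -m creep '{"offsets":[[-0.41, 0.25, 0.02, 0, 0, 0.0812]]}' >/dev/null 2>&1 & 
wait; python3 - <<'E'
from h import *
print(manip.read_state()["eef_pos"])
E
```

```text
clock: 0.6
eef_pos: [340.6, 359.0, 240.6]
eef_rot: [-3.141, -0.0, 2.195]
wrist_force: [-0.0, 1.1, 0.3]
finger_gap: 94.1
finger_force: 0.0
clock: 1.1
eef_pos: [449.7, 148.8, 240.4]
eef_rot: [-3.141, 0.0, 1.595]
wrist_force: [-0.1, 0.7, -0.1]
finger_gap: 93.5
finger_force: 0.0
clock: 1.6
eef_pos: [448.6, -91.3, 240.4]
eef_rot: [-3.142, -0.0, 0.995]
wrist_force: [-0.1, 0.4, -0.3]
finger_gap: 94.1
finger_force: 0.0
clock: 2.1
eef_pos: [443.0, -331.4, 230.1]
eef_rot: [-3.141, 0.0, 0.485]
wrist_force: [0.8, 0.4, -0.2]
finger_gap: 94.0
finger_force: 0.0
[ 418.41942524 -374.35745199  227.36894209]
```

That last extra command was a slip: it nudged the arm one row further, but in free space. I'll look with the wrist camera from here.

```bash
python3 - <<'E'
from h import *
manip.camera("wrist")
s=manip.read_state();p,d=manip.camera("wrist");K,T=campose("wrist",s);np.savez("pics/w1.npz",d=d,K=K,T=T)
print(s["eef_pos"],s["eef_rot"])
cv2.imwrite("pics/w1.png",p[:,:,::-1]);P=cloud(d,K,T)
m=(P[...,2]>14)&(P[...,2]<34)&(abs(P[...,0]-432)<75)&(abs(P[...,1]+331)<75)
m=cv2.morphologyEx(m.astype(np.uint8),cv2.MORPH_OPEN,np.ones((2,2)))>0
q=P[m];r=cv2.minAreaRect(q[:,:2].astype(np.float32));print(r,np.median(q[:,2]))
E
```

```text
[ 413.98932754 -379.17973081  226.79774473] [-3.14077064e+00  2.20706884e-03  3.20654755e-01]
((432.15185546875, -342.330810546875), (110.24556732177734, 67.48062133789062), 24.965343475341797) 24.088899646497225
```

View pics/w1.png

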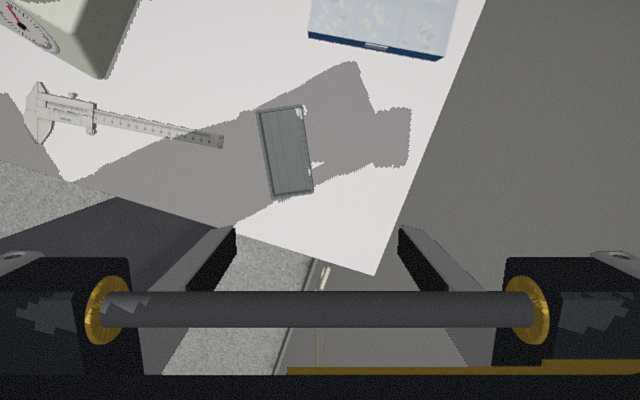

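The wrist view shows the dish rim corners at about (257,111), (304,104), (313,192) and (271,199).

```bash
python3 - <<'E'
from h import *
w=np.load("pics/w1.npz");K,T=w["K"],w["T"]
c=np.array([atz(u,v,24,K,T) for u,v in((257,111),(304,104.5),(313,192),(271,199))]);print(c.round(),c.mean(0))
L=c[0]+c[1]-c[2]-c[3];W=c[0]+c[3]-c[1]-c[2]
print("yaw",np.arctan2(L[1],L[0]),np.arctan2(W[1],W[0])-np.pi/2,np.linalg.norm(L)/2,np.linalg.norm(W)/2)
P=cloud(w["d"],K,T);print("floor",P[150,285],P[140,360])
p=cv2.imread("pics/w1.png");cv2.imwrite("pics/w1c.png",cv2.resize(p[90:210,230:340],None,fx=5,fy=5,interpolation=cv2.INTER_CUBIC))
E
```

```text
[[ 468. -290.   24.]
 [ 491. -338.   24.]
 [ 399. -379.   24.]
 [ 375. -334.   24.]] [ 433.29035988 -335.13982556   24.        ]
yaw 0.43025059593683523 0.47029075962668676 101.98816388234378 52.46449885975265
floor [ 433.89157748 -331.22742273    3.62855178] [ 4.74066647e+02 -4.14598573e+02  2.80539557e-01]
```

View pics/w1c.png

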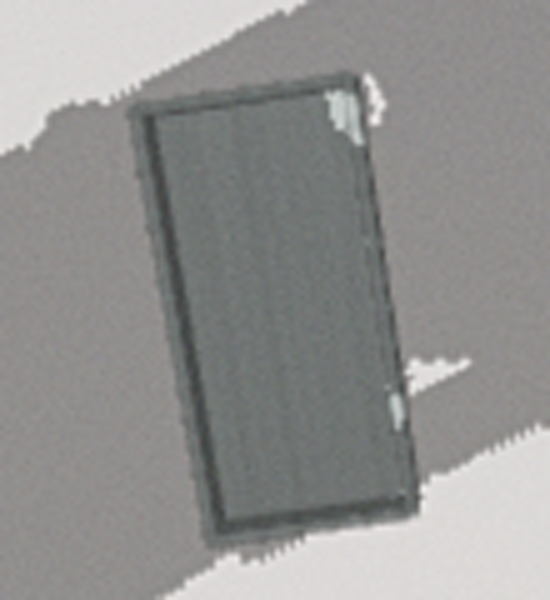

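```bash
python3 - <<'E'
from h import *
plan([(433,-335,170,.45)])
E
```

```text
[ 30.1 -33.3  57. ] [-0.0016  0.0015 -0.1202] dist 73.0
```

To row units: 57 mm / 500 = 0.114, -33 mm / 500 = -0.066, -0.12 rad / 6.2832 = -0.0191.

```bash
python3 -m creep '{"offsets":[[0.03, -0.034, 0.056, 0, 0, -0.0095], [0.06, -0.066, 0.114, 0, 0, -0.0191], [0.06, -0.066, 0.114, 0, 0, -0.0191], [0.06, -0.066, 0.114, 0, 0, -0.0191]]}' 76 10
python3 - <<'E'
from h import *
s=manip.read_state();p,d=manip.camera("wrist");K,T=campose("wrist",s);np.savez("pics/w2.npz",d=d,K=K,T=T)
print(s["eef_pos"],s["eef_rot"])
P=cloud(d,K,T)
m=(P[...,2]>15)&(P[...,2]<34)&(abs(P[...,0]-432)<75)&(abs(P[...,1]+331)<75)
q=P[m];print(len(q),cv2.minAreaRect(q[:,:2].astype(np.float32)),np.median(q[:,2]))
cv2.imwrite("pics/w2.png",cv2.resize(p[60:360,160:480,::-1],None,fx=2,fy=2,interpolation=cv2.INTER_CUBIC)[:600])
E
```

```text
clock: 2.7
eef_pos: [435.7, -331.0, 171.8]
eef_rot: [-3.141, 0.0, 0.46]
wrist_force: [-0.5, -1.0, -0.5]
finger_gap: 76.0
finger_force: 0.0
[ 435.7055308  -331.03172592  171.75436987] [-3.14133051e+00  2.10536854e-04  4.60324702e-01]
1016 ((432.851806640625, -333.7403564453125), (103.43517303466797, 52.24736022949219), 26.516569137573242) 24.577610102044076
```

View pics/w2.png

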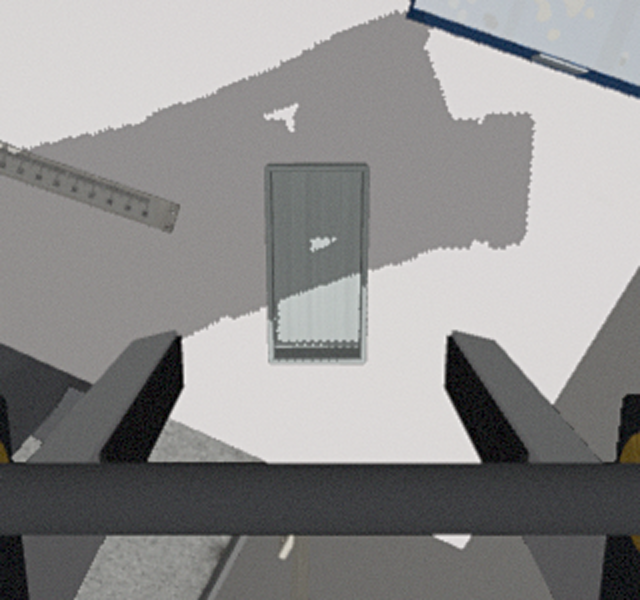

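The dish is fitted cleanly: centre (432.9,-333.7), yaw 0.463. It spans rows 163–365 of the crop, and the caliper tip at (175,215) is clear of the fingers.

```bash
python3 - <<'E'
from h import *
plan([(432.9,-333.7,8,.463)])
E
```

```text
[ -3.6   0.3 164.5] [ 0.0013 -0.0004 -0.0034] dist 165.0
```

To row units: 155 mm / 500 = 0.31, 140 mm / 500 = 0.28.

```bash
python3 -m creep '{"offsets":[[-0.0072, 0.0006, 0.08, 0, 0, 0], [-0.0072, 0.0006, 0.16, 0, 0, 0], [-0.0072, 0.0006, 0.23, 0, 0, 0], [-0.0072, 0.0006, 0.28, 0, 0, 0], [-0.0072, 0.0006, 0.31, 0, 0, 0]]}'
python3 -m creep '{"offsets":[[0, 0, 0.01, 0, 0, 0], [0, 0, 0.016, 0, 0, 0], [0, 0, 0.016, 0, 0, 0], [0, 0, 0.016, 0, 0, 0]]}'
python3 -m creep '{"offsets":[[0, 0, 0, 0, 0, 0], [0, 0, 0, 0, 0, 0], [0, 0, 0, 0, 0, 0], [0, 0, 0, 0, 0, 0], [0, 0, 0, 0, 0, 0]]}' 48 12
python3 -m creep '{"offsets":[[0, 0, 0, 0, 0, 0], [0, 0, 0, 0, 0, 0], [0, 0, 0, 0, 0, 0]]}'
```

```text
clock: 3.25
eef_pos: [432.2, -333.8, 15.6]
eef_rot: [-3.141, 0.0, 0.459]
wrist_force: [0.8, 0.2, 1.1]
finger_gap: 76.1
finger_force: 0.0
clock: 3.65
eef_pos: [432.9, -333.6, 9.5]
eef_rot: [3.14, -0.001, 0.46]
wrist_force: [-0.4, 0.6, 0.1]
finger_gap: 75.7
finger_force: 0.0
clock: 4.15
eef_pos: [432.5, -333.3, 8.6]
eef_rot: [3.141, -0.0, 0.46]
wrist_force: [0.5, 0.5, 2.6]
finger_gap: 52.0
finger_force: 12.0
clock: 4.45
eef_pos: [432.5, -333.3, 8.6]
eef_rot: [3.141, -0.0, 0.46]
wrist_force: [-0.3, 0.0, 5.2]
finger_gap: 52.0
finger_force: 12.0
```

To row units: -150 mm / 500 = -0.3, -105 mm / 500 = -0.21.

```bash
python3 -m creep '{"offsets":[[0, 0, -0.02, 0, 0, 0], [0, 0, -0.06, 0, 0, 0], [0, 0, -0.13, 0, 0, 0], [0, 0, -0.21, 0, 0, 0], [0, 0, -0.3, 0, 0, 0]]}'; python3 - <<'E'
from h import *
plan([(420,-200,200,.2),(420,-68,200,0)])
E
```

```text
clock: 4.95
eef_pos: [431.7, -332.6, 159.5]
eef_rot: [-3.14, 0.001, 0.46]
wrist_force: [-0.4, 0.1, -2.5]
finger_gap: 52.0
finger_force: 12.0
[  48.3 -124.1  -40.3] [-0.0018  0.001   0.2598] dist 139.0
[  26.2 -129.4   -0. ] [ 0.  -0.   0.2] dist 132.0
```

To row units: -124 mm / 500 = -0.248, -90 mm / 500 = -0.18, 0.26 rad / 6.2832 = 0.0414.

```bash
python3 -m creep '{"offsets":[[0.024, -0.06, -0.02, 0, 0, 0.0111], [0.048, -0.12, -0.04, 0, 0, 0.0207], [0.072, -0.18, -0.06, 0, 0, 0.0318], [0.096, -0.248, -0.08, 0, 0, 0.0414]]}'
python3 -m creep '{"offsets":[[0.016, -0.08, 0, 0, 0, 0.0111], [0.034, -0.16, 0, 0, 0, 0.0223], [0.052, -0.258, 0, 0, 0, 0.0318], [0.052, -0.258, 0, 0, 0, 0.0318], [0.052, -0.258, 0, 0, 0, 0.0318]]}'
python3 - <<'E'
from h import *
manip.camera("wrist");manip.camera("wrist")
s=manip.read_state();p,d=manip.camera("wrist");K,T=campose("wrist",s);np.savez("pics/w3.npz",d=d,K=K,T=T)
print(s["eef_pos"],s["eef_rot"],s["wrist_force"])
P=cloud(d,K,T);print(P[:,:,2].max())
m=(P[...,2]>98)&(P[...,2]<116)&(np.hypot(P[...,0]-556,P[...,1]+68)<80)
q=P[m];print(len(q),cv2.minEnclosingCircle(q[:,:2].astype(np.float32)),cv2.fitEllipse(cv2.convexHull(q[:,:2].astype(np.float32))),np.median(q[:,2]))
cv2.imwrite("pics/w3.png",p[:,:,::-1])
E
```

```text
clock: 5.35
eef_pos: [419.8, -199.5, 198.9]
eef_rot: [-3.141, 0.0, 0.197]
wrist_force: [1.2, 0.2, -1.4]
finger_gap: 52.0
finger_force: 12.0
clock: 5.85
eef_pos: [420.1, -68.3, 198.7]
eef_rot: [3.141, -0.0, 0.003]
wrist_force: [-0.2, -0.1, -2.1]
finger_gap: 52.1
finger_force: 12.0
[420.20296899 -69.77322314 198.52179816] [ 3.14143818e+00  4.06287432e-06 -1.83379295e-04] [ 0.07557093 -0.8216191  -0.6953057 ]
377.65435181047354
16290 ((554.8770141601562, -66.94335174560547), 64.11760711669922) ((548.82177734375, -66.80778503417969), (114.15535736083984, 127.25228881835938), 178.97552490234375) 106.09274036867888
```

View pics/w3.png

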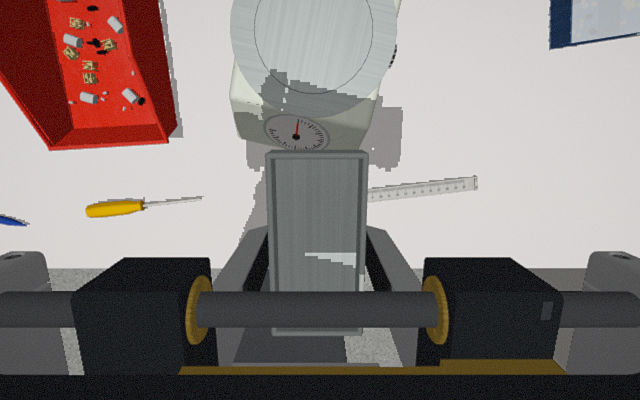

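The pan's circle fits radius 64.1 at (554.9,-66.9), top at z=106. The held dish spans rows 151 to 335 and columns 267 to 368. I'll check its centre in the hand and plan the placing.

```bash
python3 - <<'E'
from h import *
w=np.load("pics/w3.npz");K,T=w["K"],w["T"];P=cloud(w["d"],K,T)
a=[atz(u,v,214,K,T)-[420.2,-69.8,0] for u,v in((267,152),(368,152),(274,335),(362,335))];print(np.round(a,1))
print("near rim/floor heights",P[153,300:340:10,2].round(1),P[200,300:340:10,2].round(1), P[154,318]-[420.2,-69.8,0])
plan([(488,-67,210,0),(555,-67,170,0),(555,-67,118,0)])
E
```

```text
[[ 52.3  24.8 214. ]
 [ 52.3 -25.6 214. ]
 [-51.6  24.5 214. ]
 [-51.6 -25.8 214. ]]
near rim/floor heights [214.7 213.6 213.8 213.1] [193.2 192.6 193.  192.4] [ 51.27029815  -0.65414666 213.99046277]
[ 67.8  -3.1 -11.6] [ 0.0001  0.0002 -0.001 ] dist 69.0
[67. -0. 40.] [0. 0. 0.] dist 78.0
[ 0. -0. 52.] [0. 0. 0.] dist 52.0
```

To row units: 135 mm / 500 = 0.27, 120 mm / 500 = 0.24.

```bash
python3 -m creep '{"offsets":[[0.07, -0.006, -0.012, 0, 0, 0], [0.136, -0.006, -0.024, 0, 0, 0], [0.2, -0.006, 0, 0, 0, 0], [0.24, -0.006, 0.024, 0, 0, 0], [0.27, -0.006, 0.056, 0, 0, 0]]}'
python3 -m creep '{"offsets":[[0, 0, 0.03, 0, 0, 0], [0, 0, 0.06, 0, 0, 0], [0, 0, 0.084, 0, 0, 0], [0, 0, 0.094, 0, 0, 0], [0, 0, 0.094, 0, 0, 0]]}'
python3 - <<'E'
from h import *
plan([(555,-67,120,0)])
E
```

```text
clock: 6.5
eef_pos: [556.5, -67.6, 169.6]
eef_rot: [3.142, 0.0, -0.002]
wrist_force: [0.6, 0.5, -0.6]
finger_gap: 52.2
finger_force: 12.0
clock: 7.0
eef_pos: [555.0, -66.7, 122.9]
eef_rot: [-3.141, 0.001, -0.001]
wrist_force: [0.8, 0.8, -1.0]
finger_gap: 51.9
finger_force: 12.0
[-0.   0.3  2.9] [-0.0002  0.001  -0.0009] dist 3.0
```

To row units: 9 mm / 500 = 0.018, 8 mm / 500 = 0.016.

```bash
python3 -m creep '{"offsets":[[0, 0, 0.004, 0, 0, 0], [0, 0, 0.008, 0, 0, 0], [0, 0, 0.012, 0, 0, 0], [0, 0, 0.016, 0, 0, 0], [0, 0, 0.018, 0, 0, 0]]}'
python3 -m creep '{"offsets":[[0, 0, 0.002, 0, 0, 0], [0, 0, 0.004, 0, 0, 0], [0, 0, 0.005, 0, 0, 0], [0, 0, 0.005, 0, 0, 0], [0, 0, 0.005, 0, 0, 0]]}'
```

```text
clock: 7.5
eef_pos: [555.2, -66.2, 114.3]
eef_rot: [3.142, 0.0, -0.0]
wrist_force: [0.5, 0.7, -1.6]
finger_gap: 51.8
finger_force: 12.0
clock: 8.0
eef_pos: [555.3, -66.2, 111.9]
eef_rot: [3.142, -0.0, -0.0]
wrist_force: [0.1, 0.3, -0.3]
finger_gap: 51.9
finger_force: 12.0
```

To row units: 0.7 mm / 500 = 0.0014.

```bash
python3 -m creep '{"offsets":[[0, 0, 0.0014, 0, 0, 0], [0, 0, 0.0014, 0, 0, 0], [0, 0, 0.0014, 0, 0, 0]]}'
python3 -m creep '{"offsets":[[0, 0, 0, 0, 0, 0], [0, 0, 0, 0, 0, 0], [0, 0, 0, 0, 0, 0], [0, 0, 0, 0, 0, 0], [0, 0, 0, 0, 0, 0]]}' 66
python3 -m creep '{"offsets":[[0, 0, -0.01, 0, 0, 0], [0, 0, -0.03, 0, 0, 0], [0, 0, -0.07, 0, 0, 0], [0, 0, -0.14, 0, 0, 0], [0, 0, -0.22, 0, 0, 0]]}'
python3 - <<'E'
from h import *
plan([(430,-67,220,0)])
E
```

```text
clock: 8.3
eef_pos: [555.3, -66.2, 111.2]
eef_rot: [3.142, -0.0, -0.0]
wrist_force: [0.5, -0.2, -0.3]
finger_gap: 51.9
finger_force: 12.0
clock: 8.8
eef_pos: [555.3, -66.2, 111.2]
eef_rot: [3.142, -0.0, -0.0]
wrist_force: [0.5, -0.1, 0.7]
finger_gap: 66.1
finger_force: 0.0
clock: 9.3
eef_pos: [554.8, -66.1, 222.6]
eef_rot: [-3.141, 0.001, -0.0]
wrist_force: [0.1, 0.4, 0.5]
finger_gap: 66.2
finger_force: 0.0
[-124.8    0.9    2.8] [-0.0002  0.0011 -0.0002] dist 125.0
```

```bash
cat >> h.py <<'E'
def rect(P,c,r,z0,z1):
    m=(P[...,2]>z0)&(P[...,2]<z1)&(np.hypot(P[...,0]-c[0],P[...,1]-c[1])<r)
    q=P[m];return len(q),cv2.minAreaRect(q[:,:2].astype(np.float32)),np.median(q[:,2]).round(1),q
E
python3 - <<'E'
from h import *
manip.camera("wrist");manip.camera("wrist")
s=manip.read_state();p,d=manip.camera("wrist");K,T=campose("wrist",s);P=cloud(d,K,T);print(s["eef_pos"],s["eef_rot"])
print(rect(P,(555,-67),70,118,135)[:3])
q=rect(P,(555,-67),75,98,107)[3];print(np.median(q[:,2]),cv2.minEnclosingCircle(q[:,:2].astype(np.float32)))
for a in(0,1,2,3,4,5): 
    t=a*np.pi/3; k=q[np.hypot(q[:,0]-555-50*np.cos(t),q[:,1]+67-50*np.sin(t))<12]; print(a,len(k),k[:,2].mean() if len(k) else 0)
cv2.imwrite("pics/w4.png",p[:,:,::-1])
E
```

```text
[557.01235559 -66.46330254 227.53869278] [ 3.13991456e+00 -9.15335268e-03 -1.11407308e-04]
(1334, ((554.8784790039062, -65.81600952148438), (52.210304260253906, 104.36026000976562), 89.93019104003906), np.float64(126.4))
102.5860031492208 ((554.3687744140625, -66.87655639648438), 64.13195037841797)
0 412 102.89985195295178
1 508 101.84553057002152
2 452 101.8884512413841
3 232 104.37905358457029
4 451 101.75658687055578
5 505 101.66593979580503
```

View pics/w4.png

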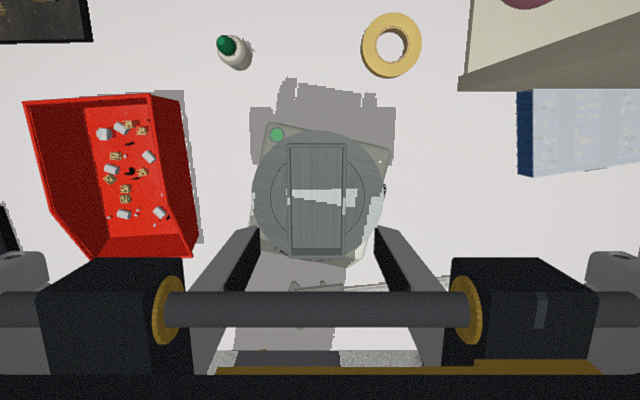

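Dish sits level at (554.9,-65.8), about 1 mm off the pan centre at (554.5,-66.9), with the rim at 126.4 mm. In the picture it's at (317,198), inside the pan's ring. Now to the holder.

```bash
python3 - <<'E'
from h import *
plan([(520,150,230,.06),(472,342,200,.13)])
E
```

```text
[ -36.2 -216.3   -6. ] [ 0.0012 -0.0053 -0.0602] dist 219.0
[ -36.4 -194.5   30. ] [ 0.    0.   -0.07] dist 200.0
```

To row units: -216 mm / 500 = -0.432, -172 mm / 500 = -0.344, -0.06 rad / 6.2832 = -0.0095.

```bash
python3 -m creep '{"offsets":[[-0.014, -0.086, -0.004, 0, 0, -0.0016], [-0.028, -0.172, -0.008, 0, 0, -0.0032], [-0.042, -0.258, -0.012, 0, 0, -0.0048], [-0.056, -0.344, -0.012, 0, 0, -0.008], [-0.072, -0.432, -0.012, 0, 0, -0.0095]]}' 60
python3 -m creep '{"offsets":[[-0.016, -0.084, 0, 0, 0, -0.0032], [-0.032, -0.168, 0, 0, 0, -0.0064], [-0.048, -0.252, 0.02, 0, 0, -0.0095], [-0.062, -0.33, 0.04, 0, 0, -0.0111], [-0.072, -0.388, 0.06, 0, 0, -0.0111]]}'
python3 - <<'E'
from h import *
for _ in range(4): manip.camera("wrist")
s=manip.read_state();p,d=manip.camera("wrist");K,T=campose("wrist",s);P=cloud(d,K,T);print(s["eef_pos"],s["eef_rot"],s["joints"][5],s["qd"].round(3))
np.savez("pics/w5.npz",d=d,K=K,T=T)
for z in((10,30),(34,46),(50,70)): print(z,rect(P,(472,342),75,*z)[:3])
cv2.imwrite("pics/w5.png",p[:,:,::-1])
E
```

```text
clock: 9.95
eef_pos: [518.5, 151.3, 226.7]
eef_rot: [3.141, 0.001, 0.06]
wrist_force: [1.3, -0.2, 0.1]
finger_gap: 60.2
finger_force: 0.0
clock: 10.45
eef_pos: [470.5, 343.3, 196.1]
eef_rot: [3.141, 0.001, 0.131]
wrist_force: [1.0, -0.5, 0.5]
finger_gap: 60.0
finger_force: 0.0
[471.41457185 341.21683823 196.50680277] [3.14083061e+00 1.21049762e-03 1.30753885e-01] 2.0037703424917677 [-0.031 -0.019 -0.002 -0.     0.001 -0.006]
(10, 30) (1343, ((478.83575439453125, 345.71148681640625), (88.92513275146484, 36.33304214477539), 8.050946235656738), np.float64(20.5))
(34, 46) (972, ((478.5250549316406, 345.37420654296875), (83.89215850830078, 30.13962173461914), 7.926729202270508), np.float64(36.7))
(50, 70) (306, ((479.18621826171875, 345.50286865234375), (25.37628936767578, 10.907479286193848), 7.417112350463867), np.float64(62.9))
```

View pics/w5.png

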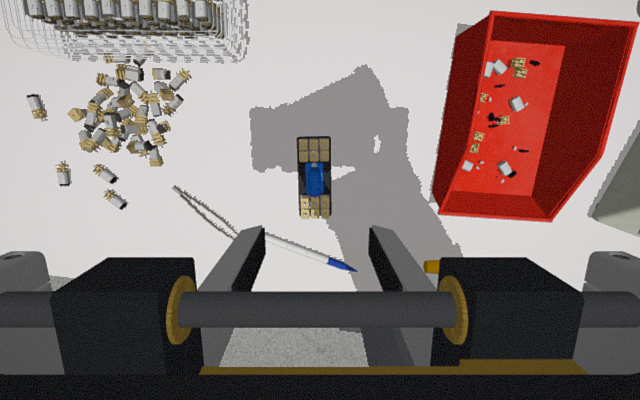

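The holder is at (479,345.5), yaw 0.140, with the blade centre the same; in the picture the blue blade is at (316,180), and the pen and bin are clear of the fingers.

```bash
python3 - <<'E'
from h import *
plan([(479,345.5,30,.14)])
E
```

```text
[  7.8  -3.9 167. ] [ 0.0004  0.0005 -0.0103] dist 167.0
```

To row units: 100 mm / 500 = 0.2, 90 mm / 500 = 0.18, -0.01 rad / 6.2832 = -0.0016.

```bash
python3 -m creep '{"offsets":[[0.008, -0.004, 0.07, 0, 0, -0.0008], [0.016, -0.008, 0.14, 0, 0, -0.0016], [0.016, -0.008, 0.18, 0, 0, -0.0016], [0.016, -0.008, 0.2, 0, 0, -0.0016], [0.016, -0.008, 0.2, 0, 0, -0.0016]]}' 40
python3 - <<'E'
from h import *
plan([(479,345.5,30,.14)])
E
```

```text
clock: 11.2
eef_pos: [479.3, 345.3, 96.7]
eef_rot: [3.141, 0.001, 0.139]
wrist_force: [-0.4, 0.2, 0.9]
finger_gap: 40.1
finger_force: 0.0
[-0.2 -0.3 66.7] [ 0.0006  0.0012 -0.0014] dist 67.0
```

To row units: 66.7 mm / 500 = 0.1334, 64 mm / 500 = 0.128.

```bash
python3 -m creep '{"offsets":[[0, 0, 0.04, 0, 0, 0], [0, 0, 0.08, 0, 0, 0], [0, 0, 0.11, 0, 0, 0], [0, 0, 0.128, 0, 0, 0], [0, 0, 0.1334, 0, 0, 0]]}'
python3 -m creep '{"offsets":[[0, 0, 0, 0, 0, 0], [0, 0, 0, 0, 0, 0], [0, 0, 0, 0, 0, 0], [0, 0, 0, 0, 0, 0], [0, 0, 0, 0, 0, 0]]}' 6 30
python3 -m creep '{"offsets":[[0, 0, 0, 0, 0, 0], [0, 0, 0, 0, 0, 0], [0, 0, 0, 0, 0, 0]]}'
python3 -m creep '{"offsets":[[0, 0, -0.01, 0, 0, 0], [0, 0, -0.03, 0, 0, 0], [0, 0, -0.05, 0, 0, 0], [0, 0, -0.05, 0, 0, 0]]}'
```

```text
clock: 11.7
eef_pos: [479.3, 346.2, 30.3]
eef_rot: [3.141, 0.0, 0.14]
wrist_force: [-0.0, 0.1, 0.1]
finger_gap: 40.1
finger_force: 0.0
clock: 12.2
eef_pos: [479.3, 346.3, 30.8]
eef_rot: [-3.141, -0.0, 0.14]
wrist_force: [-0.1, -1.4, 1.3]
finger_gap: 11.9
finger_force: 30.0
clock: 12.5
eef_pos: [479.3, 346.3, 30.8]
eef_rot: [-3.141, -0.0, 0.14]
wrist_force: [-0.6, -2.1, 5.4]
finger_gap: 11.4
finger_force: 30.0
clock: 12.9
eef_pos: [479.9, 346.8, 57.4]
eef_rot: [-3.14, -0.002, 0.14]
wrist_force: [0.4, -0.2, -2.6]
finger_gap: 11.7
finger_force: 30.0
```

To row units: -150 mm / 500 = -0.3, -135 mm / 500 = -0.27.

```bash
python3 -m creep '{"offsets":[[0, 0, -0.05, 0, 0, 0], [0, 0, -0.12, 0, 0, 0], [0, 0, -0.2, 0, 0, 0], [0, 0, -0.27, 0, 0, 0], [0, 0, -0.3, 0, 0, 0]]}'
python3 - <<'E'
from h import *
plan([(550,150,210,.07),(555,-20,210,0),(555,-66,210,0)])
E
```

```text
clock: 13.4
eef_pos: [479.8, 346.8, 209.3]
eef_rot: [-3.14, -0.004, 0.14]
wrist_force: [-0.1, 0.3, -3.0]
finger_gap: 12.0
finger_force: 30.0
[ 42.1 204.6  -1. ] [-0.0022 -0.0042  0.0698] dist 209.0
[ -6.9 169.9   0. ] [ 0.   -0.    0.07] dist 170.0
[ 0. 46.  0.] [0. 0. 0.] dist 46.0
```

To row units: 204 mm / 500 = 0.408, 163 mm / 500 = 0.326, 0.07 rad / 6.2832 = 0.0111.

```bash
python3 -m creep '{"offsets":[[0.012, 0.06, 0, 0, 0, 0.0016], [0.03, 0.15, 0, 0, 0, 0.0048], [0.048, 0.24, 0, 0, 0, 0.0064], [0.066, 0.326, 0, 0, 0, 0.0095], [0.084, 0.408, 0, 0, 0, 0.0111]]}'
python3 -m creep '{"offsets":[[-0.002, 0.08, 0, 0, 0, 0.0032], [-0.006, 0.16, 0, 0, 0, 0.0064], [-0.01, 0.24, 0, 0, 0, 0.008], [-0.012, 0.3, 0, 0, 0, 0.0095], [-0.014, 0.34, 0, 0, 0, 0.0111]]}'
python3 -m creep '{"offsets":[[0, 0.04, 0, 0, 0, 0], [0, 0.072, 0, 0, 0, 0], [0, 0.092, 0, 0, 0, 0], [0, 0.092, 0, 0, 0, 0], [0, 0.092, 0, 0, 0, 0]]}'
python3 - <<'E'
from h import *
for _ in range(3): manip.camera("wrist")
s=manip.read_state();p,d=manip.camera("wrist");K,T=campose("wrist",s);P=cloud(d,K,T);print(s["eef_pos"],s["eef_rot"],s["joints"][5])
np.savez("pics/w6.npz",d=d,K=K,T=T)
b=s["eef_pos"][2]-30.8
print("block",rect(P,(555,-66),75,b+10,b+28)[:3]);print("motors",rect(P,(555,-66),75,b+34,b+46)[:3]);print("dish",rect(P,(555,-66),75,116,136)[:3])
q=rect(P,(555,-66),75,b+10,b+46)[3];q=q[abs(q[:,0]-s["eef_pos"][0])>20];print(np.median(q[:,2])-b, q[:,0].min(),q[:,0].max())
cv2.imwrite("pics/w6.png",p[:,:,::-1])
E
```

```text
clock: 13.9
eef_pos: [549.4, 148.3, 205.5]
eef_rot: [-3.142, -0.0, 0.069]
wrist_force: [0.4, 0.8, -2.9]
finger_gap: 11.8
finger_force: 30.0
clock: 14.4
eef_pos: [553.9, -22.0, 205.5]
eef_rot: [3.141, 0.0, -0.002]
wrist_force: [0.3, 0.3, -2.8]
finger_gap: 11.7
finger_force: 30.0
clock: 14.9
eef_pos: [554.1, -65.5, 205.4]
eef_rot: [-3.141, 0.0, -0.0]
wrist_force: [0.4, 0.7, -2.4]
finger_gap: 12.0
finger_force: 30.0
[554.10463009 -65.19340411 205.48461495] [-3.14150628e+00 -7.32677120e-06  7.17424821e-04] 1.3872512953604417
block (1867, ((557.0970458984375, -65.09361267089844), (81.82508087158203, 37.0262565612793), 0.27936407923698425), np.float64(194.9))
motors (2324, ((560.3787841796875, -65.16899871826172), (70.53070068359375, 35.41810607910156), 0.08425646275281906), np.float64(211.6))
dish (619, ((571.0342407226562, -65.96744537353516), (52.30480194091797, 72.2362060546875), 89.99022674560547), np.float64(126.5))
36.09174070983448 516.1572541571019 598.076084748473
```

View pics/w6.png

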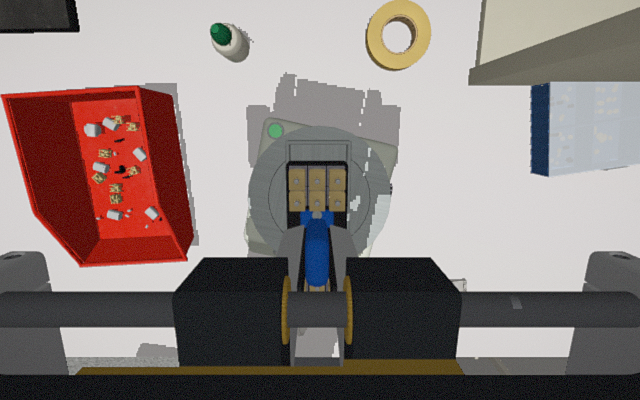

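The holder hangs straight (block yaw 0.3° or less) with its centre about (553.65,-65.1), and the dish is at (555,-65.9). In the picture the holder's front motors, at (317,190), line up with the dish at columns 290 to 348. The move needed is +1.3 in x, -0.8 in y and 38 mm down.

To row units: 38 mm / 500 = 0.076, 1.3 mm / 500 = 0.0026.

```bash
python3 -m creep '{"offsets":[[0.0014, 0.0008, 0.016, 0, 0, 0], [0.0026, 0.0016, 0.036, 0, 0, 0], [0.0026, 0.0016, 0.056, 0, 0, 0], [0.0026, 0.0016, 0.07, 0, 0, 0], [0.0026, 0.0016, 0.076, 0, 0, 0]]}'
python3 -m creep '{"offsets":[[0, 0, 0, 0, 0, 0], [0, 0, 0, 0, 0, 0], [0, 0, 0, 0, 0, 0]]}'
python3 - <<'E'
from h import *
s=manip.read_state();p,d=manip.camera("wrist");K,T=campose("wrist",s);P=cloud(d,K,T);print(s["eef_pos"],s["eef_rot"],s["qd"].round(4))
b=s["eef_pos"][2]-30.8
r=rect(P,(555,-66),75,b+15,b+25);print("block",b,r[:3]);e=cv2.boxPoints(r[1]);print("cx",r[3][:,0].max()-44.5)
q=rect(P,(555,-66),75,b+33,b+46);print("motors cx",q[3][:,0].max()-42,q[:3])
r=rect(P,(555,-66),75,121,131);print("dish",r[:3],"cx",r[3][:,0].max()-52)
q=rect(P,(554.5,-67),70,99,105);print("pan",q[2],cv2.minEnclosingCircle(q[3][:,:2].astype(np.float32)))
ps,ds=manip.camera("scene");cv2.imwrite("pics/s7.png",cv2.resize(ps[130:270,220:440,::-1],None,fx=3.6,fy=3.6,interpolation=cv2.INTER_CUBIC))
E
```

```text
clock: 15.6
eef_pos: [555.0, -66.7, 166.2]
eef_rot: [-3.141, 0.002, -0.0]
wrist_force: [-0.5, -1.1, -2.8]
finger_gap: 11.8
finger_force: 30.0
clock: 15.9
eef_pos: [555.5, -66.8, 167.9]
eef_rot: [3.141, -0.001, -0.0]
wrist_force: [-0.1, 0.8, -2.6]
finger_gap: 12.0
finger_force: 30.0
[555.54147449 -66.76938728 167.90584318] [ 3.14142359e+00 -7.36997972e-04 -2.00622355e-04] [-0.0007  0.0025  0.0022 -0.0005 -0.0013 -0.0008]
block 137.10584318038866 (1532, ((558.6359252929688, -66.6844482421875), (81.65747833251953, 37.2036018371582), 0.4142734110355377), np.float64(157.1))
cx 555.0187963869336
motors cx 555.181573347776 (2401, ((561.6932373046875, -66.55877685546875), (35.44233322143555, 70.90943908691406), 89.73416900634766), np.float64(174.0))
dish (1164, ((573.257080078125, -65.95873260498047), (67.63359069824219, 52.3316535949707), 0.075139120221138), np.float64(126.5)) cx 555.0828706207232
pan 101.9 ((554.6747436523438, -66.87007904052734), 63.990234375)
```

View pics/s7.png

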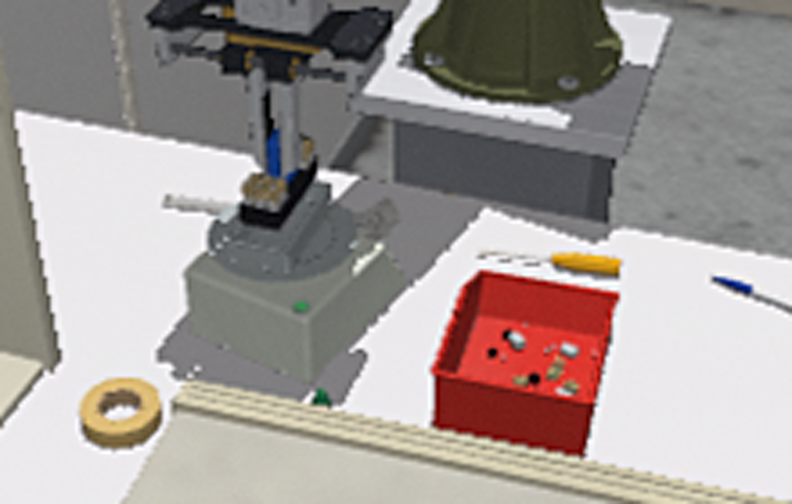

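The holder hangs upright just above the dish (at about (280,185) in the crop), with everything else undisturbed. A last 0.7 mm trim in y, then hand in.

To row units: -0.7 mm / 500 = -0.0014, 0.5 mm / 500 = 0.001, 0.005 rad / 6.2832 = 0.0008.

```bash
python3 -m creep '{"offsets":[[0, -0.0008, 0.0004, 0, 0, 0.0003], [0, -0.0014, 0.001, 0, 0, 0.0008], [0, -0.0014, 0.001, 0, 0, 0.0008], [0, -0.0014, 0.001, 0, 0, 0.0008], [0, -0.0014, 0.001, 0, 0, 0.0008]]}'
python3 -m creep '{"offsets":[[0, 0, 0, 0, 0, 0], [0, 0, 0, 0, 0, 0], [0, 0, 0, 0, 0, 0], [0, 0, 0, 0, 0, 0]]}'
python3 - <<'E'
from h import *
s=manip.read_state();p,d=manip.camera("wrist");K,T=campose("wrist",s);P=cloud(d,K,T)
b=s["eef_pos"][2]-30.8
print(b,rect(P,(555,-66),75,b+15,b+25)[1],rect(P,(555,-66),75,121,131)[1:3])
E
```

```text
clock: 16.5
eef_pos: [555.4, -66.0, 167.0]
eef_rot: [3.142, -0.0, -0.005]
wrist_force: [-0.1, 0.1, -3.9]
finger_gap: 11.7
finger_force: 30.0
clock: 16.9
eef_pos: [555.4, -66.0, 167.0]
eef_rot: [-3.142, 0.0, -0.005]
wrist_force: [-0.9, -0.4, -3.1]
finger_gap: 12.2
finger_force: 30.0
136.16828258714617 ((558.3531494140625, -65.80642700195312), (37.16188430786133, 81.73332214355469), 89.59739685058594) (((573.2518310546875, -65.93525695800781), (52.26533889770508, 67.97242736816406), 89.83690643310547), np.float64(126.4))
```

```bash
python3 -c "
from cell import manip
print(manip.sign_off())"
```

```text
the job is handed in; nothing more can be done
None
```

I handed the job in at about 17 s. The dish is sitting flat on the pan, about 1 mm off its centre. The holder is still gripped upright over it, lined up to within 1 mm and about 10 mm above the rim. The bin, oil bottle and screwdriver were not touched.

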